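Sort the stray hinge pin and hold the long pin through the swing-arm bracket

TASK

A short hinge pin was put back among the long pins: move it from the rack's rear row (long pins, farther from the robot) to the one free hole of the front row (short pins, nearer the robot), stand it fully down in that hole and let it go. Then take the long pin and thread it upright from above through the upper and then the lower bush of the hinge bracket, until its foot shows about a finger's breadth (15 mm) below the lower bush but stays clear of the base plate and bench; do not force it. Finish while still holding the pin there, spanning both bushes, so that a colleague can clip it from below; leave the other pins and everything else on the table where they are.

Things in the scene. Friction and masses are not known exactly. Their poses are not given: they have to be found in the camera images.
- rack: fixed aluminium pin rack 130 (x) x 180 (y) x 45 mm high, origin under its centre, yaw within 0.35 rad, left or right of the robot (bracket on the other side). Holes 15 wide, chamfered 2, 35 deep (floors 10 above bench): front row x = -35 (short pins), rear row x = +35 (long pins), y = -60, 0, +60. One hole per row is empty; pins stand upright in the others.
- stray_short: plain round steel pin, 12 mm diameter (foot chamfered 3 mm), 125 mm long, 100 g (varies +-30%); origin at the centre of its foot, z along the pin to its top. The misplaced short pin: at the start it stands in the rear row, its top 135 mm above the bench.
- free_hole: floor of the empty hole in the rack's front row, where the stray short pin belongs; origin at the centre of the hole's floor, 10 mm above the bench (the rack's top is 35 mm higher).
- long_pin: plain round steel pin, 12 mm diameter (foot chamfered 3 mm), 165 mm long, 140 g (varies +-30%); origin at the centre of its foot, z along the pin to its top. The only long pin; it starts in the rear row, its top 175 mm above the bench. Grip it within its top 40 mm, so that the fingers stay above the upper bush.
- bracket: fixed white bracket, two brass bush blocks 36 x 36 x 18 mm with vertical 15 mm through bores (mouths chamfered 3) in line, one above the other, on the vertical through this origin (on the bench): lower 40 to 58, upper 102 to 120 high. Base plate 12 thick below them. Upright 28 x 56, 120 high, stands 62 off at +x; nothing is higher than 120. Yaw within 0.6 rad.
- upper_bush (a point): centre of the upper bush's top mouth, 120 mm above the bench, where the pin enters; z up along the bores
- lower_bush (a point): centre of the lower bush's bottom mouth, 40 mm above the bench, where the pin's foot comes out; z up along the bores
- short_a: plain round steel pin, 12 mm diameter (foot chamfered 3 mm), 125 mm long, 100 g (varies +-30%); origin at the centre of its foot, z along the pin to its top. Stands in the front row, to be left alone.
- short_b: plain round steel pin, 12 mm diameter (foot chamfered 3 mm), 125 mm long, 100 g (varies +-30%); origin at the centre of its foot, z along the pin to its top. Stands in the front row, to be left alone.
- tape_roll: bystander, to be left alone: roll of tape, 52 mm across and 19 mm high; origin at its underside's centre
- sensor_clip: bystander, to be left alone: grey plastic sensor shell, 50 x 28 mm and 18 mm high; origin at its underside's centre
- driver: bystander, to be left alone: screwdriver lying down
- dish: bystander, to be left alone: round steel dish, 110 mm across and 40 mm high; origin at its underside's centre
- spray_bottle: bystander, to be left alone: white bottle, 60 mm across and 150 mm high; origin at its underside's centre
- spanner: bystander, to be left alone: small wrench lying down
Not all that is in view belongs to the job. What is shaped like the bracket but green or red is not meant.

How it is judged:
By the outcome, as a careful person would: the job done as asked, in the order asked, and still so for the second after the job is handed in, while the arm keeps its last pose, push and grip.
It also fails if it takes over 61 s, if anything falls off the work surface, if the arm or the gripper's body presses on something with over 40 N, if the wrist force passes 120 N, or if a joint passes its speed limit or range.

ROBOT

A 6-joint arm with a two-finger parallel gripper is mounted at the origin on the work surface. World frame = base frame: x ahead of the robot, y to its left, z up, the work surface at z = 0. Lengths are in m, angles in degrees, forces in N, time in s.
With the tool pointing down it reaches from about 0.4 to 0.825 m from the base axis. Payload 7 kg.
Tool frame: the origin (TCP) lies midway between the tips of the shut fingers; the grasp point (between the pads) lies r.grip_depth behind it (r.grip_depth is the distance from the TCP to the grasp point, in m); z points along the fingers, y is the direction in which the jaws open and shut (so a half turn about z gives the same grasp; the last joint's range is limited). The gripper opens to 88 mm and grips with 3 to 60 N. Pads are 19 mm wide; open, the fingers measure 130 mm over their backs; the gripper's body (78 mm by 193 mm) begins 47 mm behind the grasp point.
Start: joints at [-54.024, 20.546, 0.682, 0, -70.136, -16.507], TCP at [0.225, -0.636, 0.227] pointing down, gripper open.
Joint ranges: [-176.03, 176.03], [-82.01, 121.73], [-58.28, 71.71], [-173.87, 95.51], [-174.79, -0.11], [-173.66, 173.66]. Speed limits (degrees/s): [136.94, 136.94, 172.46, 180, 180, 180].

INTERFACE

Orientations are given as [roll, pitch, yaw] about the fixed x, y, z axes, in that order (R = Rz(yaw) Ry(pitch) Rx(roll)).
In Python, from plant import r, imaging, close_job gives the robot as it stands.
- The arm moves only by the tool step_arm, never from a script. Its argument "commands" is a list of rows, each a list of 2 entries, a list of its own where there are three numbers: the shift along the tool's x, y, z in mm, then the turn about the tool's z in degrees. In form: [[[x, y, z], twist], ...]. A call has 1 to 20 rows; each row shifts and turns the commanded pose from where the row before left it, along the tool's axes as they then stand; what a row does not reach is not made up. A row lasts 1/8 s, in which the tool goes at most 62.5 mm and 10.7 degrees, less where a joint would pass 70% of its speed; a pose out of reach is approached as far as the arm can. A call with a gripper value outside its range is refused whole. "gripper" is the closure, from 0 (fully open) to 1 (shut), set as the call begins (left out, the last holds). The fingers move at their own pace and stop on an object; "grip_force" is the grip in N (left out, the last holds). Time passes only in rows, so rows that do not move let the fingers close. It gives the time, the measured TCP pose, the force and the opening at its end, in the units of the state.
- r.get_state(): the state, without advancing time (a new reading comes with each control period).
- imaging.capture(name): name is "scene" or "top" or "wrist"; returns a dict with "img" (400x640x3 uint8, red, green, blue), "z_map" (400x640 float32, m along the optical axis (not along the pixel's ray), 0 where there is no reading), "vfov" (degrees; the focal length in pixels is half the picture's height over the tangent of half this angle, whatever the lens; pixels are square), "cx", "cy" (the principal point, pixels), "extrinsics" (4x4, takes a point from camera to world coordinates); the wrist camera has in their place "T_tool_cam" (4x4, takes a point from camera to tool coordinates, whose origin is the TCP and whose axes are the flange's). Camera axes: x right, y down, z forward; pixel columns grow to the right and rows downward; lengths in m; the calibration is good to about 2 mm. A picture is of the moment at which its call begins: read the wrist's pose just before it.
- close_job(): hands the job in, once; it reports no verdict.
The state is a dict: "time_s": time; "joints": joint angles; "qd": joint speeds; "joint_torque": joint torques, N m; "tcp_pos": TCP position; "eef_rot": TCP orientation; "contact_force": force on the tool from outside, world axes, zero at the start; "moment": the same for the moment, N m; "gripper_width": finger opening in m.
Only numpy, scipy, OpenCV 4.12 (cv2) and the standard library are available. Lean on these libraries where they do the work, as an engineer would, in place of code of your own. Each camera call takes 0.05 s, during which the arm holds its last target.

## Working session

There is one attempt and no reset: what is moved stays moved. The work goes in short steps, Python scripts to look and compute and a tool call to move; the robot and the scene stay as the last step left them, time stands still between calls to the robot, and variables do not carry over. Pictures are saved under pics/ and viewed, and the job is handed in when it is done.

Besides the shell and the picture viewer there is one more tool, called after "Emit:" as name(argument=value, ...) on one line, values as JSON. step_arm: Moves the arm, as the interface text tells. Its arguments: {"type":"object","properties":{"commands":{"type":"array","items":{"type":"array"}},"gripper":{"type":"number"},"grip_force":{"type":"number"}},"required":["commands"]}

```bash
ls; mkdir -p pics
cat > h.py <<'E'
import numpy as np,cv2
from plant import r,imaging,close_job
from scipy.spatial.transform import Rotation as R
def cap(n):
    s=r.get_state(); c=imaging.capture(n)
    c['f']=200/np.tan(np.radians(c['vfov'])/2)
    if n=='wrist':
        T=np.eye(4);T[:3,:3]=R.from_euler('xyz',s['eef_rot'],degrees=True).as_matrix();T[:3,3]=s['tcp_pos']
        c['T']=T@c['T_tool_cam']
    else: c['T']=c['extrinsics']
    return c
def save(c,name,crop=None,k=1):
    im=c['img'][:,:,::-1]
    if crop: a,b,d,e=crop; im=im[b:e,a:d]
    cv2.imwrite('pics/'+name+'.png',cv2.resize(im,None,fx=k,fy=k,interpolation=cv2.INTER_CUBIC))
def ray(c,u,v):
    d=np.array([(u-c['cx'])/c['f'],(v-c['cy'])/c['f'],1.]);return c['T'][:3,3],c['T'][:3,:3]@d
def onz(c,u,v,z):
    o,d=ray(c,u,v);return o+d*(z-o[2])/d[2]
def pt(c,u,v):
    o,d=ray(c,u,v);return o+d*c['z_map'][int(v),int(u)]
def cloud(c):
    v,u=np.mgrid[0:400,0:640];z=c['z_map']
    P=np.stack([(u-c['cx'])/c['f']*z,(v-c['cy'])/c['f']*z,z],-1)
    W=P@c['T'][:3,:3].T+c['T'][:3,3];W[z==0]=np.nan;return W
E
python3 - <<'E'
from h import *
s=r.get_state();print(s,r.grip_depth)
for n in('scene','top','wrist'):
    c=cap(n);save(c,n+'0');print(n,c['f'],c['cx'],c['cy'],c['T'].round(3).tolist())
    np.save(n+'0.npy',c,allow_pickle=True)
E
```

```text
pics
{'time_s': 0.0, 'joints': array([-5.40253801e+01,  2.05911704e+01,  6.32758553e-01, -2.24661926e-02,
       -7.01360473e+01, -1.65045644e+01]), 'qd': array([ 0.01472129, -0.01608163,  0.01534479, -0.05319012, -0.07255757,
        0.08313577]), 'joint_torque': array([-2.56829720e-03, -5.82714701e+01,  2.93046731e+01,  6.99692845e+00,
        6.77647971e-03, -1.25423503e-04]), 'tcp_pos': array([ 0.22477575, -0.63593705,  0.22561059]), 'eef_rot': array([ 1.79903432e+02, -6.58864367e-03, -1.60537590e+02]), 'contact_force': array([-0.85663714,  0.89215464, -0.2166805 ]), 'moment': array([-0.04008269, -0.02717293,  0.02326568]), 'gripper_width': 0.08736086182102415} 0.0188
scene 492.9891334667853 326.1583015241522 205.8088557178447 [[-0.377, 0.731, -0.568, 1.134], [0.926, 0.286, -0.245, 0.177], [-0.017, -0.619, -0.785, 1.06], [0.0, 0.0, 0.0, 1.0]]
top 380.1285934070239 314.5586450331365 199.25118510471384 [[-0.011, -0.99, 0.143, 0.306], [-1.0, 0.011, -0.002, -0.111], [-0.0, -0.143, -0.99, 1.174], [0.0, 0.0, 0.0, 1.0]]
wrist 334.28047268834746 324.21442913406764 192.52851123440024 [[-0.332, 0.905, 0.265, 0.153], [0.943, 0.318, 0.095, -0.661], [0.002, 0.282, -0.959, 0.384], [0.0, 0.0, 0.0, 1.0]]
```

View pics/scene0.png

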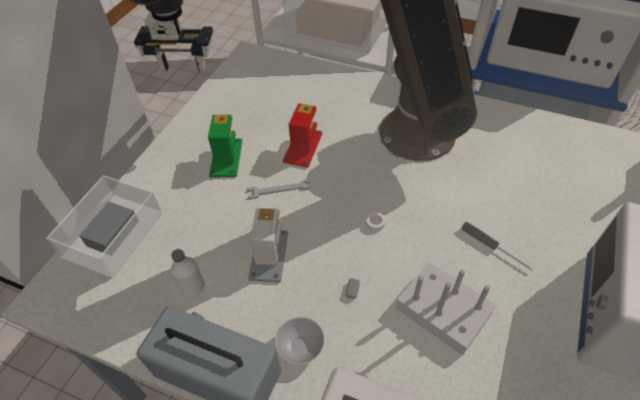

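View pics/top0.png

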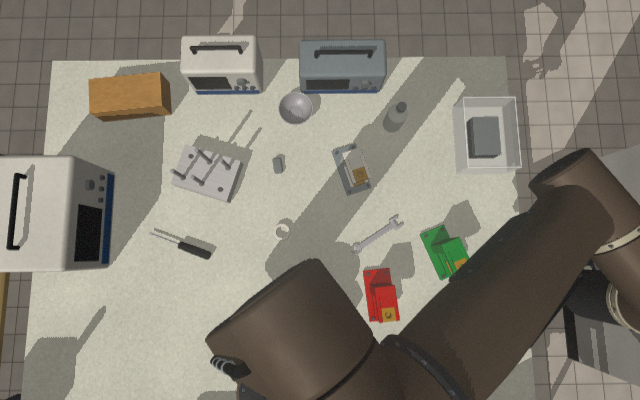

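View pics/wrist0.png

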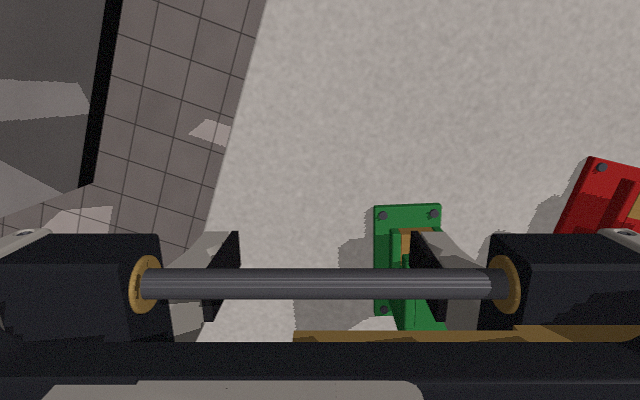

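Run:
```python
from h import *
t=np.load('top0.npy',allow_pickle=True).item();s=np.load('scene0.npy',allow_pickle=True).item()
a=t['img'][130:215,160:260,::-1];b=t['img'][130:215,310:410,::-1]
c=s['img'][255:355,390:500,::-1];d=s['img'][195:295,230:340,::-1]
f=lambda x:cv2.resize(x,(400,300),interpolation=cv2.INTER_CUBIC)
cv2.imwrite('pics/zoom.png',np.vstack([np.hstack([f(a),f(b)]),np.hstack([f(c),f(d)])]))
W=cloud(t)
for n,(u0,u1,v0,v1) in {'rack':(165,250,135,210),'brk':(325,380,135,205)}.items():
    P=W[v0:v1,u0:u1].reshape(-1,3)
    for lo,hi in((.04,.05),(.06,.118),(.11,.125),(.12,.14),(.15,.19)):
        Q=P[(P[:,2]>lo)&(P[:,2]<hi)]
        if len(Q):print(n,lo,hi,len(Q),Q.mean(0).round(3),Q.min(0).round(3),Q.max(0).round(3))
```

```text
rack 0.04 0.05 2140 [0.554 0.216 0.044] [0.467 0.113 0.04 ] [0.646 0.321 0.05 ]
rack 0.06 0.118 124 [0.554 0.217 0.091] [0.517 0.144 0.06 ] [0.594 0.287 0.118]
rack 0.11 0.125 34 [0.552 0.223 0.118] [0.517 0.144 0.111] [0.593 0.288 0.125]
rack 0.12 0.14 72 [0.552 0.218 0.131] [0.518 0.144 0.12 ] [0.591 0.29  0.139]
rack 0.15 0.19 27 [0.588 0.204 0.168] [0.583 0.2   0.152] [0.595 0.211 0.178]
brk 0.04 0.05 20 [ 0.531 -0.224  0.046] [ 0.505 -0.272  0.04 ] [ 0.59  -0.192  0.05 ]
brk 0.06 0.118 243 [ 0.554 -0.228  0.111] [ 0.504 -0.272  0.06 ] [ 0.606 -0.193  0.118]
brk 0.11 0.125 630 [ 0.556 -0.232  0.119] [ 0.504 -0.271  0.111] [ 0.607 -0.193  0.124]
brk 0.12 0.14 189 [ 0.556 -0.233  0.121] [ 0.506 -0.271  0.12 ] [ 0.607 -0.196  0.124]
```

View pics/zoom.png

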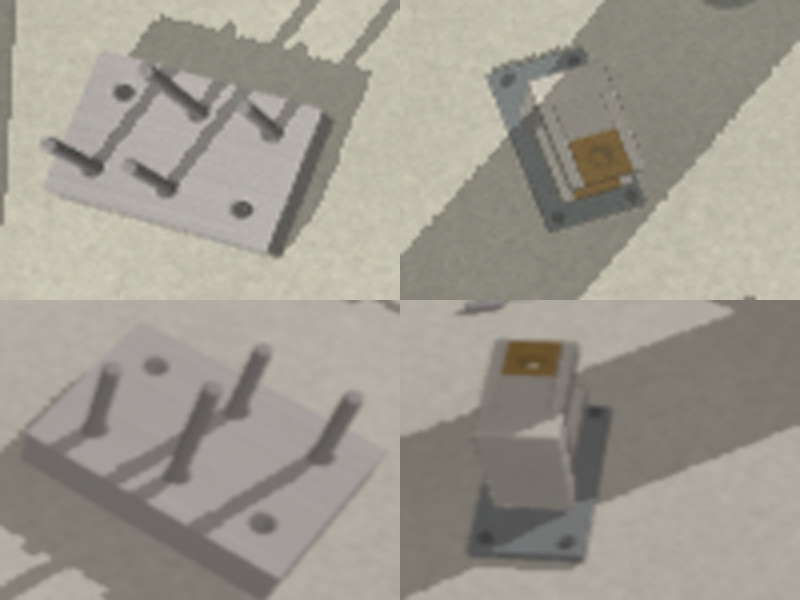

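Run:
```python
from h import *
t=np.load('top0.npy',allow_pickle=True).item();s=np.load('scene0.npy',allow_pickle=True).item()
T=lambda x,y,z,u0=160:onz(t,u0+x/4,130+y*85/300,z).round(4)
S=lambda x,y,z,u0=390,v0=255:onz(s,u0+x*110/400,v0+(y-300)/3,z).round(4)
print('top: free',T(241,209,.045),'rear empty',T(123,93,.045))
print('tops: longtop',T(155,75,.175),'stray top',T(252,105,.135),'fl',T(50,146,.135),'fm',T(132,167,.135))
print('scn free',S(156,367,.045),'rearempty',S(263,523,.045),'long',S(212,388,.175),'stray',S(111,371,.135), 'fl',S(354,398,.135),'fm',S(262,351,.135))
print('bush',T(600,158,.12,160+0) if 0 else onz(t,310+200/4,130+157*85/300,.12), onz(s,230+533*110/400-110,195+(363-300)/3,.12))
```

```text
top: free [0.5029 0.1706 0.045 ] rear empty [0.6057 0.2631 0.045 ]
tops: longtop [0.5851 0.1988 0.175 ] stray top [0.571  0.1424 0.135 ] fl [0.5393 0.2827 0.135 ] fm [0.5217 0.2248 0.135 ]
scn free [0.5062 0.173  0.045 ] rearempty [0.6089 0.265  0.045 ] long [0.591  0.2064 0.175 ] stray [0.5747 0.1497 0.135 ] fl [0.5442 0.2854 0.135 ] fm [0.5262 0.228  0.135 ]
bush [ 0.52761338 -0.24239515  0.12      ] [ 0.53493561 -0.23793021  0.12      ]
```

Emit:
step_arm(commands=[[[0,0,-12],-9],[[0,0,-12],-9],[[0,0,-12],-9],[[0,0,-12],-9],[[0,0,-12],-9],[[0,0,-12],-9],[[-27,-9,0],0],[[-54,-18,0],0],[[-54,-18,0],0],[[-54,-18,0],0],[[-54,-18,0],0],[[-54,-18,0],0],[[-54,-18,0],0],[[-54,-18,0],0],[[-54,-18,0],0],[[-54,-18,0],0],[[-27,-9,0],0],[[0,0,0],0],[[0,0,0],0]], gripper=0.4)

```text
time_s: 2.52
tcp_pos: [0.5508, -0.1701, 0.2983]
eef_rot: [180.0, -0.0, -106.5]
contact_force: [-0.0, -0.4, -0.0]
gripper_width: 0.0527
```

Run:
```python
from h import *
c=cap('wrist');save(c,'wb1');np.save('wb1.npy',c,allow_pickle=True)
print(c['T'].round(3).tolist(), r.get_state()['eef_rot'])
```

```text
[[-0.958, 0.274, 0.08, 0.53], [0.286, 0.919, 0.27, -0.243], [0.001, 0.282, -0.959, 0.457], [0.0, 0.0, 0.0, 1.0]] [ 1.79980065e+02 -7.04444843e-03 -1.06557131e+02]
```

View pics/wb1.png

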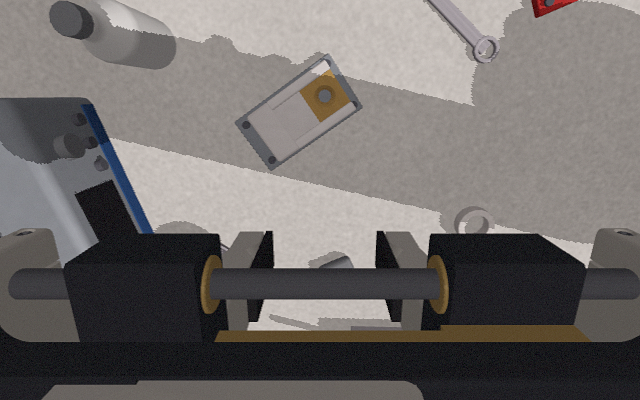

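```bash
cat >> h.py <<'E'
def brass(c,box):
    u0,u1,v0,v1=box
    hsv=cv2.cvtColor(c['img'],cv2.COLOR_RGB2HSV)[v0:v1,u0:u1]
    m=cv2.inRange(hsv,(10,110,60),(30,255,255))
    return m
E
python3 - <<'E'
from h import *
c=np.load('wb1.npy',allow_pickle=True).item()
save(c,'wb1z',(280,50,380,150),6)
print(c['z_map'][90:104:2,312:340:3].round(3)); W=cloud(c)[70:120,295:360]
Q=W[np.abs(W[...,2]-.12)<.004];print(len(Q),Q[:,2].mean())
print(onz(c,325,96.5,.12))
E
```

```text
[[0.321 0.321 0.324 0.384 0.425 0.425 0.324 0.322 0.321 0.321]
 [0.322 0.323 0.326 0.424 0.425 0.425 0.391 0.323 0.322 0.323]
 [0.324 0.324 0.385 0.426 0.426 0.427 0.427 0.325 0.323 0.323]
 [0.323 0.324 0.386 0.427 0.427 0.427 0.426 0.325 0.322 0.324]
 [0.324 0.325 0.386 0.428 0.428 0.427 0.429 0.325 0.324 0.324]
 [0.325 0.325 0.326 0.431 0.428 0.428 0.388 0.325 0.325 0.325]
 [0.328 0.325 0.326 0.387 0.402 0.387 0.327 0.325 0.325 0.325]]
2218 0.12013705453686026
[ 0.52917064 -0.24069699  0.12      ]
```

View pics/wb1z.png

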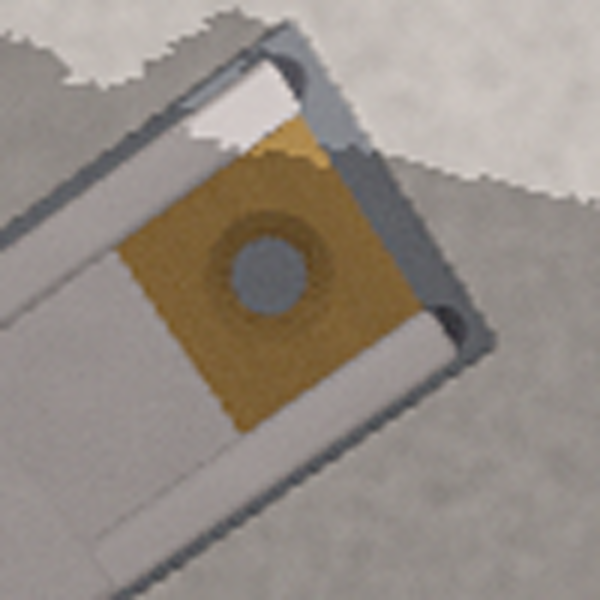

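Emit:
step_arm(commands=[[[-30,0,0],0],[[-30,0,0],0],[[0,0,0],0],[[0,0,0],0]])

```text
time_s: 3.08
tcp_pos: [0.5678, -0.1133, 0.2987]
eef_rot: [-180.0, -0.0, -106.6]
contact_force: [-0.7, -0.4, -0.4]
gripper_width: 0.0528
```

Run:
```python
from h import *
c=cap('wrist');np.save('wb2.npy',c,allow_pickle=True)
print(c['T'][:3,3].round(4))
save(c,'wb2z',(280,0,380,100),6)
```

```text
[ 0.5463 -0.1861  0.4572]
```

View pics/wb2z.png

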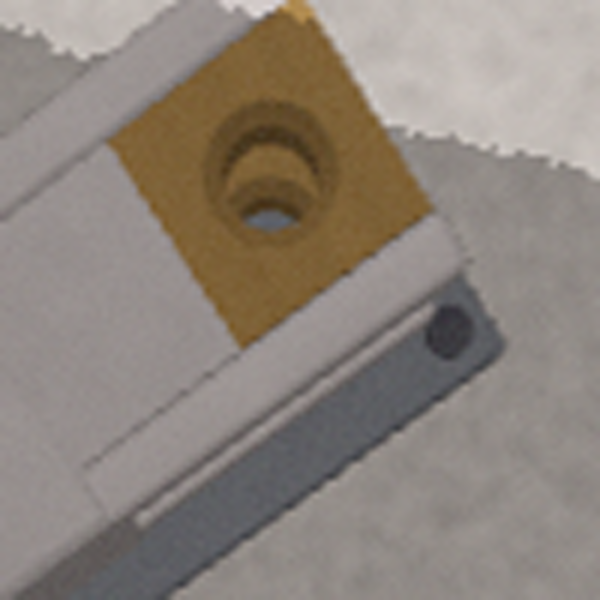

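```bash
cat >> h.py <<'E'
def tri(obs):
    A=np.zeros((3,3));b=np.zeros(3);L=[]
    for c,u,v in obs:
        o,d=ray(c,u,v);d=d/np.linalg.norm(d);M=np.eye(3)-np.outer(d,d);A+=M;b+=M@o;L.append((o,M))
    x=np.linalg.solve(A,b);return x,[np.linalg.norm(M@(x-o)) for o,M in L]
E
python3 - <<'E'
from h import *
a=np.load('wb1.npy',allow_pickle=True).item();b=np.load('wb2.npy',allow_pickle=True).item()
print(tri([(a,324.6,95.6),(b,324.75,28.6)]),onz(a,324.6,95.6,.12),onz(b,324.75,28.6,.12))
E
```

```text
(array([ 0.52927143, -0.24159739,  0.11913329]), [np.float64(3.220377562768489e-05), np.float64(3.220377562742788e-05)]) [ 0.52930287 -0.24160995  0.12      ] [ 0.52928442 -0.24144599  0.12      ]
```

Emit:
step_arm(commands=[[[-25,7,0],0],[[-48,13,0],0],[[-48,13,0],0],[[-48,13,0],0],[[-48,13,0],0],[[-48,13,0],0],[[-48,13,0],0],[[-48,13,0],0],[[-28,8,0],0],[[0,0,0],0],[[0,0,0],0]])

```text
time_s: 4.5
tcp_pos: [0.5775, 0.2897, 0.2985]
eef_rot: [180.0, -0.0, -106.6]
contact_force: [-0.3, -0.0, -0.0]
gripper_width: 0.0526
```

Run:
```python
from h import *
c=cap('wrist');np.save('wr1.npy',c,allow_pickle=True);save(c,'wr1');save(c,'wr1z',(200,0,440,230),2.6)
print(c['T'][:3,3].round(4))
```

```text
[0.556  0.2169 0.457 ]
```

View pics/wr1.png

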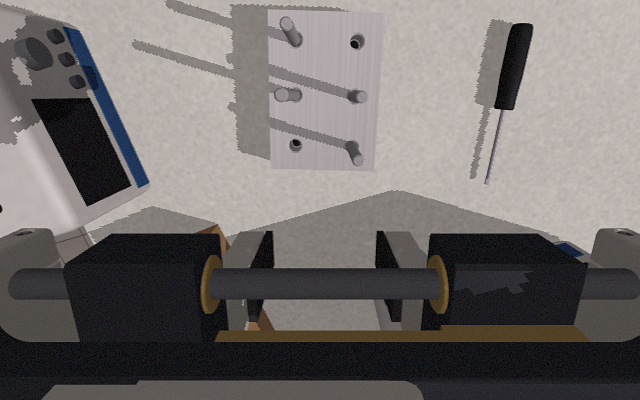

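View pics/wr1z.png

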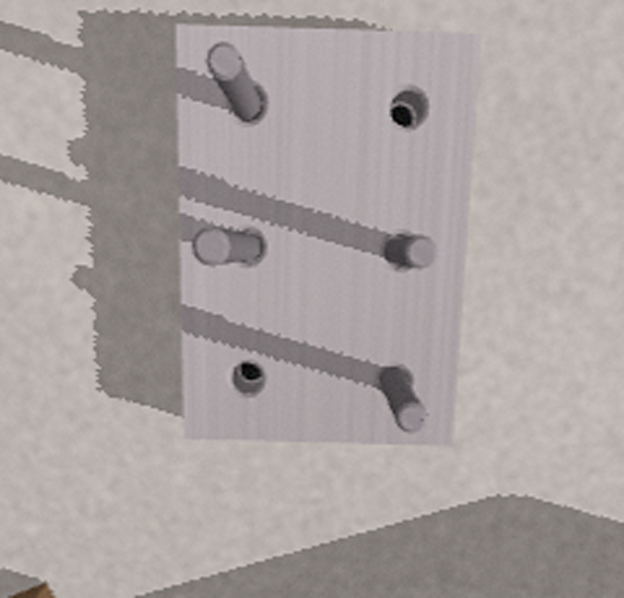

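Emit:
step_arm(commands=[[[25,0,0],0],[[25,0,0],0],[[0,0,0],0],[[0,0,0],0]])

```text
time_s: 5.05
tcp_pos: [0.5632, 0.242, 0.2992]
eef_rot: [-180.0, 0.1, -106.6]
contact_force: [0.5, 0.6, -0.8]
gripper_width: 0.0525
```

Run:
```python
from h import *
c=cap('wrist');np.save('wr2.npy',c,allow_pickle=True);save(c,'wr2z',(240,20,400,180),3.7)
print(c['T'][:3,3].round(4))
a=np.load('wr1.npy',allow_pickle=True).item();save(a,'wr1zz',(250,0,390,120),5)
save(c,'wr2zz',(250,30,390,160),4.6)
```

```text
[0.5416 0.1691 0.4575]
```

View pics/wr1zz.png

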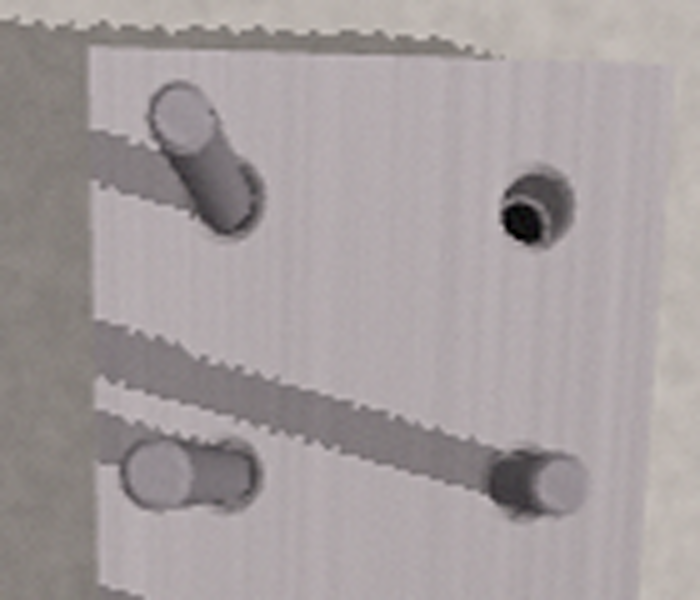

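View pics/wr2zz.png

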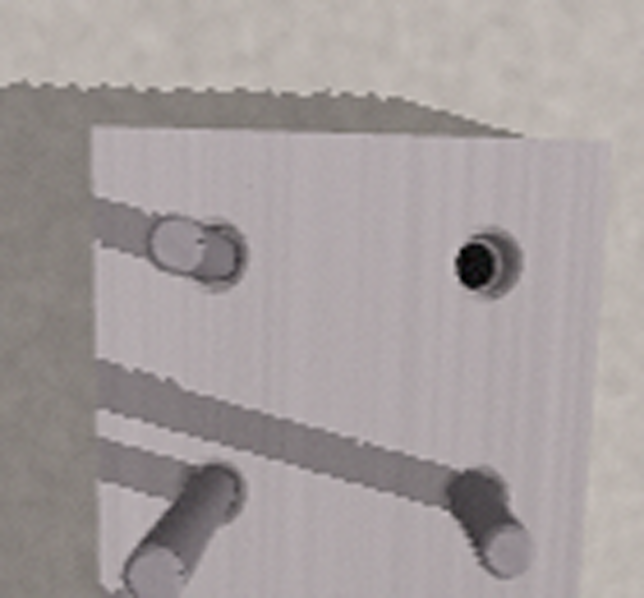

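Run:
```python
from h import *
a=np.load('wr1.npy',allow_pickle=True).item();b=np.load('wr2.npy',allow_pickle=True).item()
A=lambda x,y:(a,250+(x+.5)/5-.5,(y+.5)/5-.5)
B=lambda x,y:(b,250+(x+.5)/4.6-.5,30+(y+.5)/4.6-.5)
for n,p,q,z in(('stray',(184,119),(180,244),.135),('free',(538,206),(489.5,263),.045),('long',(162,474),(158,575),.175),('midshort',(562,485),(505,551),.135)):
    x,e=tri([A(*p),B(*q)]);print(n,x.round(4),np.round(e,4),onz(*A(*p),z).round(4),onz(*B(*q),z).round(4))
```

```text
stray [0.5705 0.15   0.1329] [0.0002 0.0002] [0.5706 0.1504 0.135 ] [0.5701 0.1502 0.135 ]
free [0.5038 0.1721 0.0476] [0.0001 0.0001] [0.5034 0.1718 0.045 ] [0.5037 0.1721 0.045 ]
long [0.5891 0.207  0.1731] [0.0001 0.0001] [0.5887 0.2072 0.175 ] [0.5889 0.2068 0.175 ]
midshort [0.5233 0.2288 0.1331] [0.0005 0.0005] [0.523  0.2289 0.135 ] [0.524  0.2282 0.135 ]
```

Emit:
step_arm(commands=[[[21,-8,0],0],[[43,-17,0],0],[[22,-8,0],0],[[0,0,25],0],[[0,0,40],0],[[0,0,40],0],[[0,0,25],0],[[0,0,20],0],[[0,0,0],0],[[0,0,0],0]])

```text
time_s: 6.35
tcp_pos: [0.5709, 0.1509, 0.1494]
eef_rot: [-179.9, 0.0, -106.5]
contact_force: [0.3, -0.3, -0.3]
gripper_width: 0.0525
```

Run:
```python
from h import *
print(r.get_state()['tcp_pos'])
c=cap('wrist');save(c,'g1')
```

```text
[0.57085026 0.15092144 0.14944994]
```

View pics/g1.png

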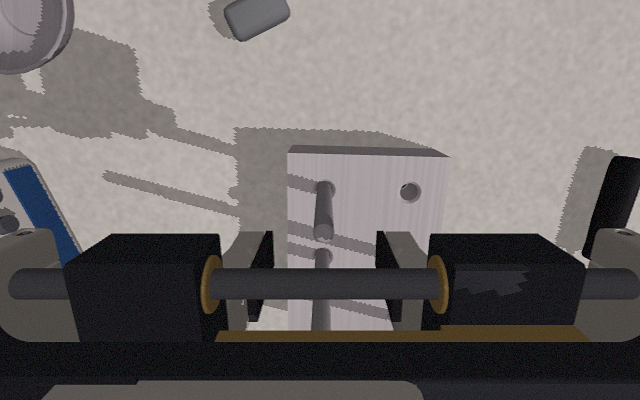

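Emit:
step_arm(commands=[[[0.8,0,20],0],[[0,0,20],0],[[0,0,13],0],[[0,0,0],0]])

```text
time_s: 6.9
tcp_pos: [0.5698, 0.15, 0.0953]
eef_rot: [180.0, -0.0, -106.5]
contact_force: [0.9, -0.5, -0.0]
gripper_width: 0.0529
```

Emit:
step_arm(commands=[[[0,0,0],0],[[0,0,0],0],[[0,0,0],0],[[0,0,0],0],[[0,0,0],0],[[0,0,0],0]], gripper=1, grip_force=25)

```text
time_s: 7.65
tcp_pos: [0.5701, 0.1502, 0.0957]
eef_rot: [-180.0, 0.0, -106.5]
contact_force: [-0.4, 0.1, 1.2]
gripper_width: 0.0111
```

Emit:
step_arm(commands=[[[0,0,-8],0],[[0,0,-15],0],[[0,0,-20],0],[[0,0,-15],0],[[0,0,0],0],[[0,0,0],0]])

```text
time_s: 8.4
tcp_pos: [0.5696, 0.15, 0.1532]
eef_rot: [180.0, -0.0, -106.5]
contact_force: [0.2, 0.2, -1.9]
gripper_width: 0.0115
```

Run:
```python
from h import *
s=r.get_state();print(s['tcp_pos'],s['contact_force'],s['gripper_width'])
c=cap('wrist');save(c,'g2');np.save('g2.npy',c,allow_pickle=True);s=cap('scene');save(s,'s2z',(390,215,510,335),5)
```

```text
[0.56959272 0.14999949 0.15316661] [ 0.20529413  0.24233083 -1.87350245] 0.011463519919364885
```

View pics/g2.png

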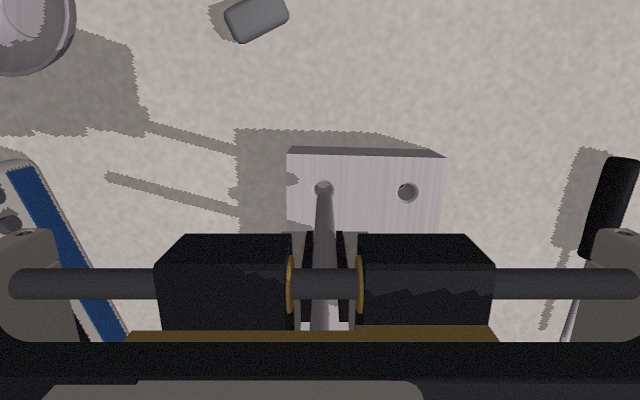

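View pics/s2z.png

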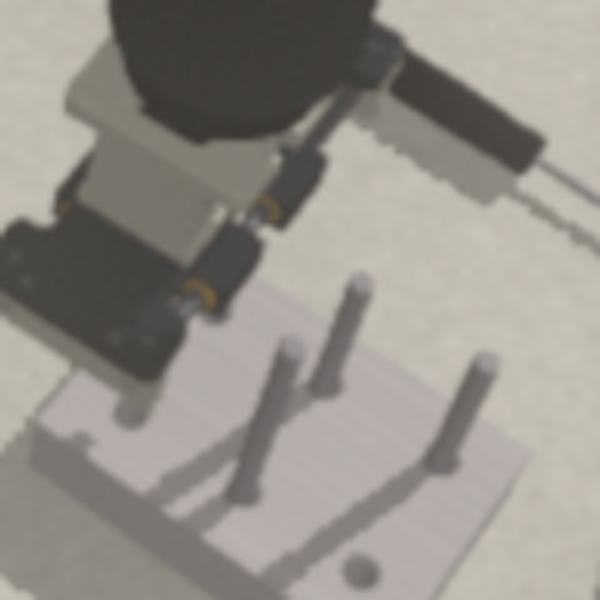

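```bash
cat >> h.py <<'E'
def proj(c,p):
    q=np.linalg.inv(c['T'])@np.r_[p,1];return c['f']*q[0]/q[2]+c['cx'],c['f']*q[1]/q[2]+c['cy']
E
python3 - <<'E'
from h import *
c=np.load('g2.npy',allow_pickle=True).item();save(c,'g2z',(270,150,450,250),4.4)
print(proj(c,[.5698,.1500,.067]),proj(c,[.5038,.1721,.045]),onz(c,407.7,192,.045))
print(c['z_map'][175:235:3,319:329:2].round(3))
E
```

```text
(np.float64(324.2941615282697), np.float64(197.61577645283504)) (np.float64(407.9415304485044), np.float64(192.37229510723876)) [0.50392186 0.17172699 0.045     ]
[[0.272 0.274 0.273 0.274 0.274]
 [0.273 0.273 0.275 0.275 0.274]
 [0.277 0.311 0.31  0.276 0.275]
 [0.312 0.312 0.313 0.311 0.313]
 [0.311 0.313 0.312 0.313 0.31 ]
 [0.304 0.304 0.306 0.303 0.   ]
 [0.292 0.249 0.248 0.248 0.248]
 [0.245 0.241 0.24  0.24  0.24 ]
 [0.238 0.235 0.233 0.    0.233]
 [0.23  0.228 0.227 0.227 0.226]
 [0.224 0.223 0.221 0.22  0.222]
 [0.218 0.216 0.214 0.214 0.216]
 [0.212 0.21  0.209 0.208 0.21 ]
 [0.208 0.204 0.204 0.204 0.205]
 [0.202 0.2   0.2   0.199 0.2  ]
 [0.197 0.195 0.195 0.194 0.194]
 [0.192 0.19  0.191 0.189 0.189]
 [0.188 0.188 0.185 0.185 0.187]
 [0.182 0.182 0.182 0.181 0.183]
 [0.18  0.179 0.178 0.176 0.177]]
```

View pics/g2z.png

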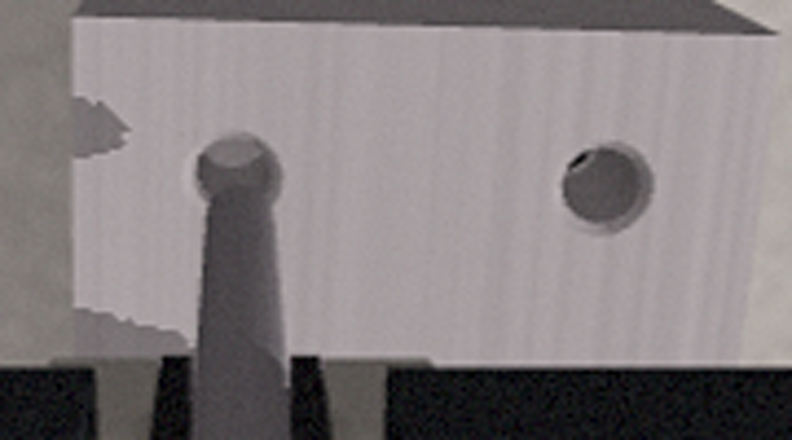

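Emit:
step_arm(commands=[[[-0.4,11,0],0],[[-0.8,23,0],0],[[-0.8,23,0],0],[[-0.4,12.3,0],0],[[0,0,0],0],[[0,0,0],0]])

```text
time_s: 9.25
tcp_pos: [0.5047, 0.1723, 0.1537]
eef_rot: [-180.0, 0.0, -106.5]
contact_force: [-0.4, -0.7, -0.9]
gripper_width: 0.0115
```

Run:
```python
from h import *
P=[]
for i in range(3):
    s=r.get_state();c=cap('wrist');P.append(s['tcp_pos'])
print(np.array(P).round(4),s['contact_force'])
np.save('g3.npy',c,allow_pickle=True);save(c,'g3z',(270,150,450,250),4.4)
print(proj(c,[.5038,.1721,.045]))
```

```text
[[0.5047 0.1723 0.1537]
 [0.5047 0.1722 0.1536]
 [0.5047 0.1721 0.1535]] [-0.61501471 -0.16887216 -1.59509311]
(np.float64(325.6447130028093), np.float64(189.31205952850175))
```

View pics/g3z.png

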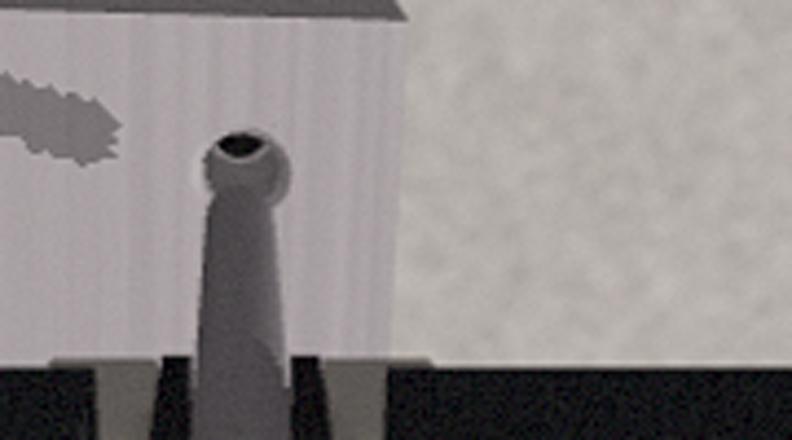

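Emit:
step_arm(commands=[[[0.3,1,8],0],[[0,0,8],0],[[0,0,6],0],[[0,0,6],0],[[0,0,6],0],[[0,0,0],0]])

```text
time_s: 10.15
tcp_pos: [0.503, 0.172, 0.1191]
eef_rot: [180.0, -0.0, -106.5]
contact_force: [0.0, -0.7, -1.3]
gripper_width: 0.0112
```

Foot about 12 mm inside the hole with no contact force; continuing.

Emit:
step_arm(commands=[[[0,0,6],0],[[0,0,6],0],[[0,0,5],0],[[0,0,3],0],[[0,0,1.5],0],[[0,0,0],0]])

```text
time_s: 10.9
tcp_pos: [0.5032, 0.1722, 0.098]
eef_rot: [180.0, -0.0, -106.5]
contact_force: [0.5, -0.8, -0.5]
gripper_width: 0.0115
```

Emit:
step_arm(commands=[[[0,0,1],0],[[0,0,1],0],[[0,0,0.5],0],[[0,0,0],0]])

```text
time_s: 11.4
tcp_pos: [0.5033, 0.1721, 0.0957]
eef_rot: [-180.0, 0.0, -106.5]
contact_force: [-0.4, 0.8, 0.2]
gripper_width: 0.0113
```

Emit:
step_arm(commands=[[[0,0,0.4],0],[[0,0,0],0],[[0,0,0],0]])

```text
time_s: 11.78
tcp_pos: [0.5035, 0.1723, 0.0956]
eef_rot: [-180.0, 0.0, -106.5]
contact_force: [-2.1, -0.4, 5.5]
gripper_width: 0.0111
```

Emit:
step_arm(commands=[[[0,0,0],0],[[0,0,0],0],[[0,0,0],0],[[0,0,0],0],[[0,0,-15],0],[[0,0,-30],0],[[0,0,-40],0],[[0,0,-40],0],[[0,0,-30],0],[[-25,0,-30],0],[[-50,-20,-10],0],[[-20,-20,0],0],[[0,0,0],0],[[0,0,0],0]], gripper=0.4)

```text
time_s: 13.52
tcp_pos: [0.5682, 0.2514, 0.2906]
eef_rot: [180.0, -0.0, -106.5]
contact_force: [-0.4, -0.5, -0.8]
gripper_width: 0.0524
```

Run:
```python
from h import *
c=cap('wrist');save(c,'p1');np.save('p1.npy',c,allow_pickle=True);save(c,'p1z',(240,0,440,200),3)
print(r.get_state()['tcp_pos'],proj(c,[.5890,.207,.175]),proj(c,[.5036,.172,.135]))
```

```text
[0.56805933 0.25128078 0.29074171] (np.float64(284.7000810373902), np.float64(144.30959531142136)) (np.float64(368.71751616016087), np.float64(72.34562430586449))
```

View pics/p1z.png

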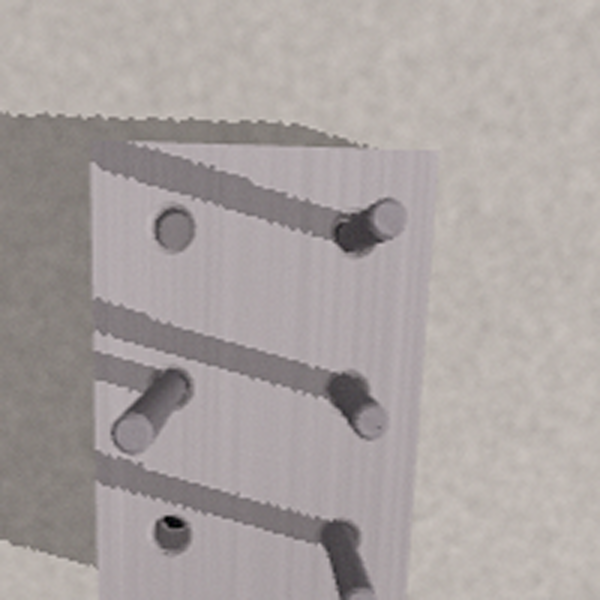

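Emit:
step_arm(commands=[[[18,-16,0],0],[[18.6,-16.6,0],0],[[0,0,30],0],[[0,0,40],0],[[0,0,30],0],[[0,0,5],0],[[0,0,0],0],[[0,0,0],0]])

```text
time_s: 14.58
tcp_pos: [0.5902, 0.2079, 0.1871]
eef_rot: [-179.9, 0.1, -106.5]
contact_force: [0.2, 1.1, 0.6]
gripper_width: 0.0525
```

Run:
```python
from h import *
c=cap('wrist');save(c,'p2')
print(r.get_state()['tcp_pos'])
```

```text
[0.5900591  0.20786058 0.18687739]
```

View pics/p2.png

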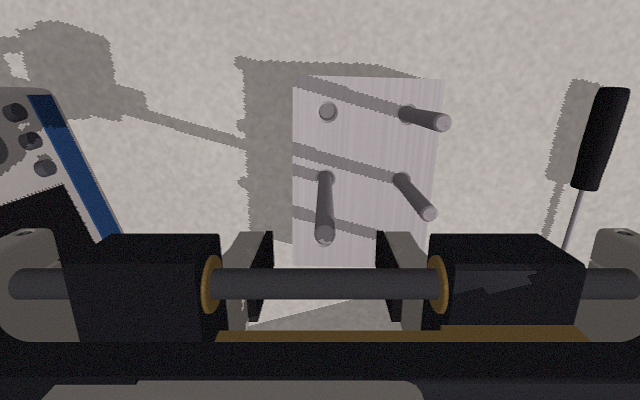

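Emit:
step_arm(commands=[[[1.2,0.8,20],0],[[0,0,20],0],[[0,0,11],0],[[0,0,0],0],[[0,0,0],0]])

```text
time_s: 15.25
tcp_pos: [0.5889, 0.2068, 0.1351]
eef_rot: [-179.9, 0.1, -106.5]
contact_force: [0.2, 0.0, 0.2]
gripper_width: 0.0526
```

Emit:
step_arm(commands=[[[0,0,0],0],[[0,0,0],0],[[0,0,0],0],[[0,0,0],0],[[0,0,0],0],[[0,0,0],0]], gripper=1, grip_force=30)

```text
time_s: 16.0
tcp_pos: [0.5883, 0.2066, 0.1342]
eef_rot: [-180.0, -0.0, -106.5]
contact_force: [-1.0, -0.4, -0.7]
gripper_width: 0.0114
```

Emit:
step_arm(commands=[[[0,0,-10],0],[[0,0,-25],0],[[0,0,-35],0],[[0,0,-35],0],[[0,0,-25],0],[[0,0,0],0],[[0,0,0],0]])

```text
time_s: 16.88
tcp_pos: [0.5877, 0.2064, 0.2634]
eef_rot: [179.9, -0.0, -106.5]
contact_force: [-0.5, 0.9, -1.4]
gripper_width: 0.0111
```

Run:
```python
from h import *
s=r.get_state();c=cap('wrist');save(c,'p3');np.save('p3.npy',c,allow_pickle=True);save(c,'p3z',(270,50,450,250),3)
print(s['tcp_pos'],s['contact_force'],s['gripper_width'])
f=s['tcp_pos'].copy();f[2]+=.0188+.02-.165;print(f,proj(c,f))
```

```text
[0.58773471 0.20639807 0.26340468] [-0.54842832  0.91965518 -1.40597842] 0.011099986064263486
[0.58773471 0.20639807 0.13720468] (np.float64(324.4074817723248), np.float64(184.12062641537293))
```

View pics/p3z.png

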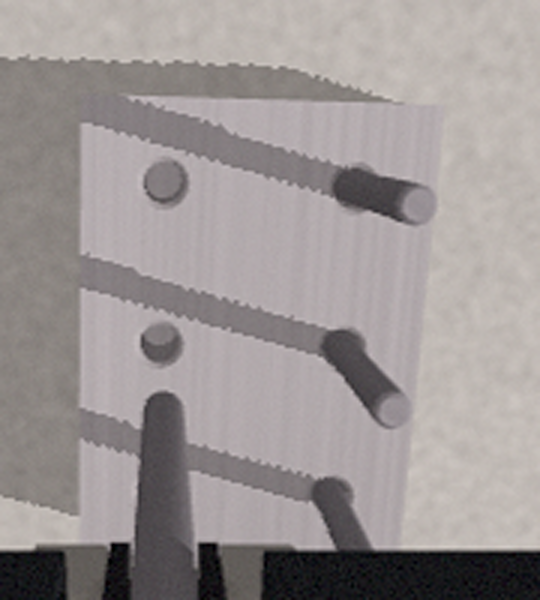

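Emit:
step_arm(commands=[[[0,0,-15],0],[[20,-3,-15],0],[[40,-6,0],0],[[45,-7,0],0],[[45,-7,0],0],[[45,-7,0],0],[[45,-7,0],0],[[45,-7,0],0],[[45,-7,0],0],[[40,-7,0],0],[[40,-7,0],0],[[24,-4,0],0],[[12,-2,0],0],[[0,0,0],0],[[0,0,0],0],[[0,0,0],0]])

```text
time_s: 18.92
tcp_pos: [0.5297, -0.2405, 0.2943]
eef_rot: [-180.0, 0.0, -106.5]
contact_force: [0.2, 0.5, -1.2]
gripper_width: 0.0108
```

Run:
```python
from h import *
s=r.get_state();c=cap('wrist');save(c,'q1');np.save('q1.npy',c,allow_pickle=True);save(c,'q1z',(270,110,390,250),4.2)
print(s['tcp_pos'],s['contact_force'],s['gripper_width'],proj(c,[.5293,-.2415,.12]))
f=s['tcp_pos'].copy();f[2]-=.1245;print(f,proj(c,f))
```

```text
[ 0.52965176 -0.24047874  0.29432926] [ 0.23363832  0.45320516 -1.24927262] 0.010847665105770362 (np.float64(324.59159241880764), np.float64(170.82544162888613))
[ 0.52965176 -0.24047874  0.16982926] (np.float64(324.59391800947003), np.float64(184.53690081615892))
```

View pics/q1z.png

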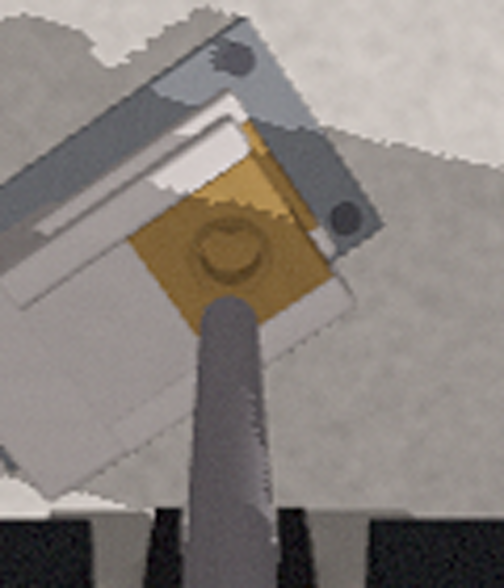

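Run:
```python
from h import *
c=np.load('q1.npy',allow_pickle=True).item();save(c,'q1zz',(300,140,350,210),11)
f=np.array([.52965,-.24048,.16983])
th=np.linspace(0,2*np.pi,73)
def circ(p,r): 
    Q=np.array([proj(c,p+[r*np.cos(t),r*np.sin(t),0]) for t in th]);return Q.min(0).round(1),Q.max(0).round(1)
print('foot3',circ(f,.003),'edge',circ(f+[0,0,.003],.006))
b=np.array([.5293,-.2415,.12]);print('mouth',circ(b,.0105),'bore',circ(b-[0,0,.003],.0075),'bore bottom',circ(b-[0,0,.015],.0075))
```

```text
foot3 (array([321.2, 181.2]), array([328. , 187.8])) edge (array([317.7, 178.7]), array([331.5, 192.1]))
mouth (array([314.3, 160.7]), array([334.9, 180.8])) bore (array([317.3, 163. ]), array([331.9, 177.3])) bore bottom (array([317.5, 160.8]), array([331.6, 174.6]))
```

View pics/q1zz.png

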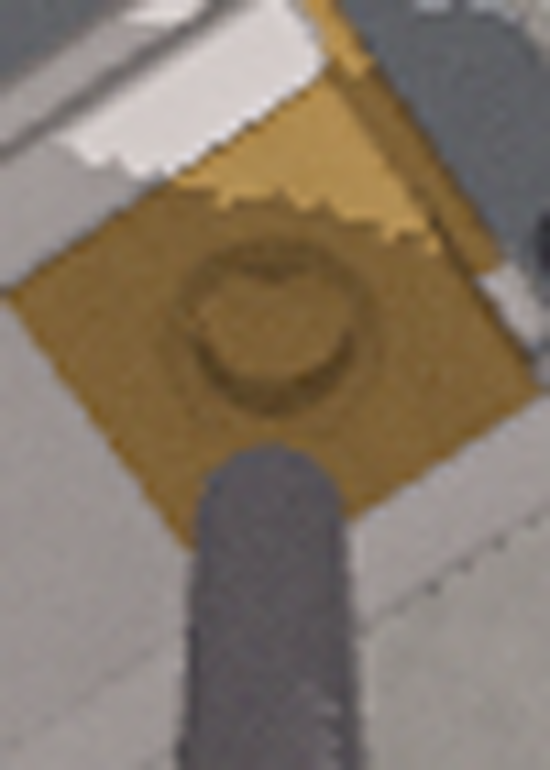

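Emit:
step_arm(commands=[[[1.7,0,10],0],[[0,0,16],0],[[0,0,10],0],[[0,0,4],0],[[0,0,0],0],[[0,0,0],0]])

```text
time_s: 19.73
tcp_pos: [0.5293, -0.2429, 0.2546]
eef_rot: [-180.0, -0.0, -106.5]
contact_force: [0.9, 0.2, -1.0]
gripper_width: 0.0111
```

Run:
```python
from h import *
s=r.get_state();c=cap('wrist');np.save('q2.npy',c,allow_pickle=True);save(c,'q2zz',(295,150,355,220),10)
print(s['tcp_pos'],s['contact_force'],s['gripper_width'])
f=s['tcp_pos'].copy();f[2]-=.1245
th=np.linspace(0,2*np.pi,73)
def circ(p,r): 
    Q=(np.array([proj(c,p+[r*np.cos(t),r*np.sin(t),0]) for t in th])-[295,150]+.5)*10;return Q.min(0).round(0),Q.max(0).round(0)
print('foot3',circ(f,.003),'edge',circ(f+[0,0,.003],.006))
b=np.array([.5293,-.2415,.12]);print('mouth',circ(b,.0105),'bore',circ(b-[0,0,.003],.0075))
```

```text
[ 0.52927378 -0.24294626  0.25461764] [ 0.86970161  0.19793586 -1.043264  ] 0.01111824516371605
foot3 (array([268., 317.]), array([336., 384.])) edge (array([233., 292.]), array([371., 426.]))
mouth (array([190., 223.]), array([422., 447.])) bore (array([224., 248.]), array([388., 407.]))
```

View pics/q2zz.png

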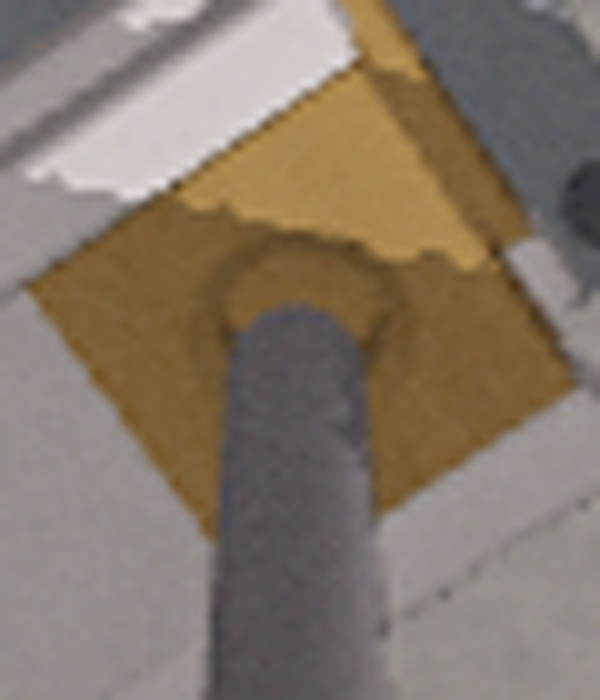

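Emit:
step_arm(commands=[[[-1,0.2,3],0],[[0,0,4],0],[[0,0,4],0],[[0,0,4],0],[[0,0,4],0],[[0,0,3],0],[[0,0,0],0]])

```text
time_s: 20.65
tcp_pos: [0.529, -0.2418, 0.2319]
eef_rot: [180.0, -0.0, -106.5]
contact_force: [-0.7, -0.6, -1.5]
gripper_width: 0.0112
```

Emit:
step_arm(commands=[[[0,0,4],0],[[0,0,5],0],[[0,0,6],0],[[0,0,7],0],[[0,0,7],0],[[0,0,6],0],[[0,0,5],0],[[0,0,3],0],[[0,0,0],0]])

```text
time_s: 21.78
tcp_pos: [0.529, -0.2418, 0.189]
eef_rot: [180.0, -0.0, -106.5]
contact_force: [0.6, -1.3, -1.2]
gripper_width: 0.0108
```

Emit:
step_arm(commands=[[[0,0,2],0],[[0,0,3],0],[[0,0,3],0],[[0,0,3],0],[[0,0,3],0],[[0,0,0],0]])

```text
time_s: 22.52
tcp_pos: [0.5289, -0.2418, 0.1748]
eef_rot: [180.0, -0.0, -106.5]
contact_force: [0.5, 0.9, -1.3]
gripper_width: 0.0112
```

Foot at about z = 0.050, inside the lower bush, no resistance.

Emit:
step_arm(commands=[[[0,0,3],0],[[0,0,4],0],[[0,0,4],0],[[0,0,4],0],[[0,0,4],0],[[0,0,4],0],[[0,0,2],0],[[0,0,0],0],[[0,0,0],0]])

```text
time_s: 23.65
tcp_pos: [0.5292, -0.2418, 0.1503]
eef_rot: [-180.0, -0.0, -106.5]
contact_force: [0.5, -0.4, -1.8]
gripper_width: 0.0112
```

Run:
```python
from h import *
s=r.get_state();c=cap('wrist');save(c,'e1')
print(s['tcp_pos'],s['contact_force'],s['gripper_width'],s['time_s'])
d=cap('scene');np.save('e_s.npy',d,allow_pickle=True)
a=cv2.resize(d['img'][195:295,225:325,::-1],(390,390),interpolation=cv2.INTER_CUBIC);b=cv2.resize(d['img'][250:350,390:490,::-1],(390,390),interpolation=cv2.INTER_CUBIC)
cv2.imwrite('pics/e2.png',np.hstack([a,b]));save(d,'e3')
t=cap('top');W=cloud(t)[130:215,165:255].reshape(-1,3)
for n,p in(('stray',(.5036,.172)),('mid',(.523,.2285)),('left',(.5418,.284))):
    Q=W[np.linalg.norm(W[:,:2]-p,axis=1)<.012];print(n,np.nanmax(Q[:,2]).round(4),np.sort(Q[:,2])[-6:].round(4))
```

```text
[ 0.52920645 -0.24183701  0.15030413] [ 0.47629044 -0.43856896 -1.7891258 ] 0.011245377178262326 23.65
stray 0.1357 [0.1344 0.1346 0.1349 0.1352 0.1354 0.1357]
mid 0.1358 [0.1335 0.1339 0.1348 0.1352 0.1358 0.1358]
left 0.1367 [0.1333 0.1338 0.1338 0.1343 0.1352 0.1367]
```

View pics/e2.png

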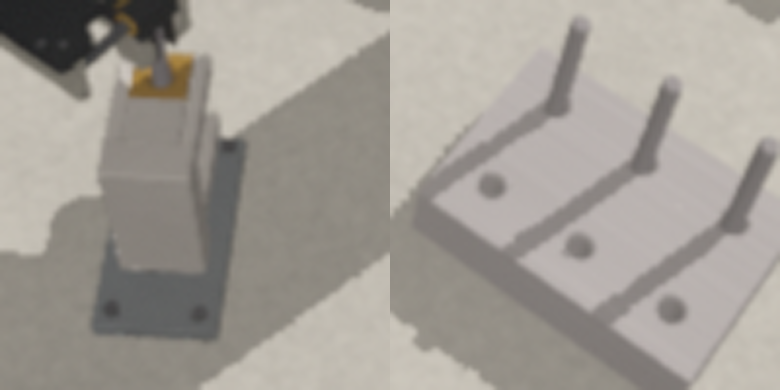

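View pics/e1.png

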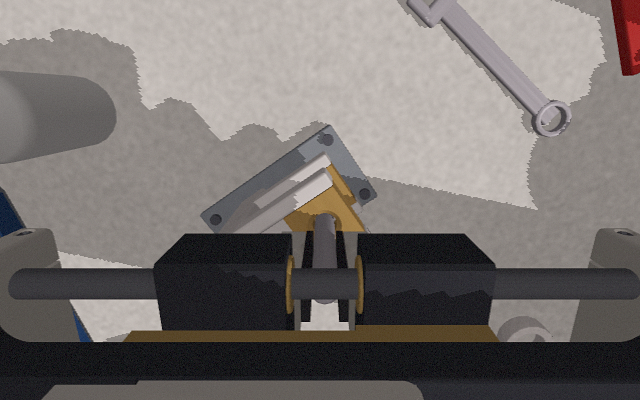

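View pics/e3.png

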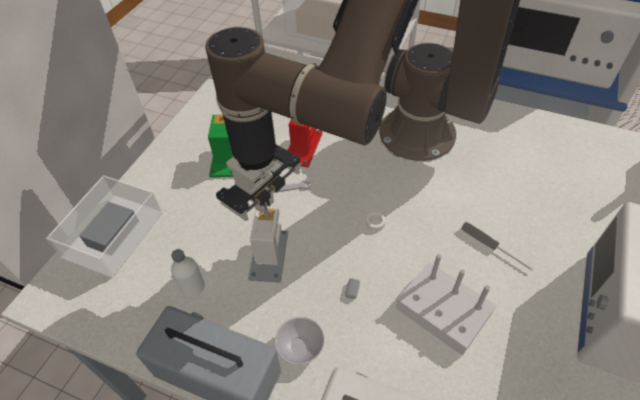

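```bash
python3 -c "
from h import *
print(close_job());s=r.get_state();print(s['time_s'],s['tcp_pos'],s['contact_force'],s['gripper_width'])"
```

```text
the job is handed in; nothing more can be done
None
the job is handed in; nothing more can be done
```

I moved the stray short pin to the free front-row hole, pressed it down to the floor and let it go. The long pin is now threaded through both bushes of the white bracket and still held. I handed the job in at about 23.7 s.

**Short pin:** The wrist read about 5 N upward when the pin touched the hole floor. Afterwards its top measured 0.135–0.136 m, the same as the two short pins beside it, so it stands fully down. The final view shows three pins in the front row and an empty rear row.

**Long pin:**
- **Threading:** It went through the upper and then the lower bush with no insertion force, only about its own weight on the wrist. I hold it about 21 mm below its top, with the fingertips about 30 mm above the upper bush.
- **Foot:** It sits at about z = 0.026 m, which is about 14 mm below the lower bush and about 14 mm above the base plate. I worked this out from the tool height and the grasp height; no camera could see the foot directly.

**Small disagreements:**
- The finger opening read about 11 mm on the 12 mm pins.
- Two views of the pin against the bush differed by about 0.7 mm, so I split the difference; that is within the clearance.

The other objects look undisturbed in the final view. I did not re-measure them one by one, except for the short pins' heights.

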